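# Seat and clamp a circuit board in a repair fixture

### The job

Lifting nothing, push the circuit board along its fixture by the back of its black connector until it is fully home against the end stop. Then flip the toggle clamp's lever over its centre so that it snaps down and clamps the board. Leave the jar, the spool and the screwdriver beside the fixture where they are.

Things in the scene. Friction and masses are not known exactly. Their poses are not given: they have to be found in the camera images.
- fixture: Aluminium plate fixed to the bench, 280 x 140 x 12 mm. Origin: centre of its underside, on the bench. x: the way the board is pushed, from the bare open end to the stop and clamp, roughly to the robot's left; z up. Guide rails along x (12 mm wide, tops 22 mm above the bench, x = -140 to +40 mm, inner faces at y = +-52 mm) keep the board straight with 2 mm play a side.
- fixture_stop (a point): Middle of the end stop's face, on the plate's top: fixture x = +40 mm, y = 0, z = 12 mm. Axes as the fixture's. The stop is a bar 104 mm wide, 12 mm thick, its top 18 mm above the bench.
- board: Loose green circuit board, 120 (x) x 100 (y) x 3 mm, about 0.2 kg, flat on the plate between the rails, 18 to 47 mm short of the stop at the start; slides with 1 to 3 N. Origin: centre of its underside; axes as the fixture's. At its trailing (-x) edge a black connector, 22 (x) x 70 (y) mm, from 15 to 35 mm above the bench. The middle of its leading edge is bare, for the clamp pad.
- board_lead (a point): Middle of the board's leading (+x) edge, at its underside; it meets fixture_stop when the board is home.
- connector_back (a point): Centre of the black connector's back (-x) face, 25 mm above the bench: push here towards fixture +x. The face is 70 mm wide, 20 mm high, 2 mm in from the board's trailing edge and 118 mm behind its leading edge.
- clamp_lever (a joint): Lever angle, rad: 0 open at the start (handle leans 40 degrees away from the board, to fixture +x), growing as the handle swings over towards the board (-x). A spring drives it away from the centre, 0.70 (handle upright): once past, it snaps by itself to about 1.37, pad on the board (1.40: hard stop, no board). It takes about 3 N at the handle's end, falling to nothing at the centre.
- clamp_pivot (a point): The lever's hinge axis, along the fixture's y: fixture x = +75 mm, y = 0, z = 35 mm. Steel cheeks either side of it (38 mm overall in y, 36 mm along x) reach 48 mm above the bench.
- lever_end (a point): Centre of the handle's round end, 100 mm from the hinge axis (109 mm to the outermost point). The handle is a straight bar, 10 mm thick for its first 50 mm, then a black rubber grip 18 mm thick. Open, this point lies 64 mm beyond the hinge in fixture +x, 111 mm above the bench; at the centre 135 mm above it.
- clamp_pad: Round black rubber pad, 18 mm across, at the end of the clamp's hold-down arm, 50 mm from the hinge on the board's side. Origin: centre of its pressing face. Open, the arm stands up and the pad hangs about 79 mm above the bench; clamped, it presses down on the board 15 mm inside its leading edge with some 6 N.
- flux_jar: Bystander: loose amber glass jar with a black cap, 44 mm across, 45 mm tall, standing beside the fixture on the robot's side (it may swap places with the spool). Origin: centre of its underside.
- solder_spool: Bystander: loose empty grey plastic spool, 48 mm across, 42 mm tall, standing on its end beside the fixture on the robot's side. Origin: centre of its underside.
- screwdriver: Bystander: loose screwdriver about 170 mm long lying on the bench along the fixture's far side, roughly parallel to it. Origin: underside, near its middle.
Things that resemble listed ones, but are neither listed nor needed, are in the scene too. What is shaped like the board but blue, white or yellow is not meant.

How it is judged (in metres and radians):
On the way, in this order (a step that is already met when the one before it is completed fails the run):
1. the board is home against the end stop (within 3 mm) while the clamp is still open (x of board_lead in the frame of fixture_stop above -0.003 m and value of joint clamp_lever below 0.3 rad), for 0.1 s.
2. the lever has snapped over and its pad bears on the board (value of joint clamp_lever above 1.25 rad and contact force between clamp_pad and board above 1 N), for 0.1 s.
At the end, for the whole second after the job is handed in: The board lies flat in the fixture with its leading edge within 3 mm of the end stop, at rest; the lever is over its centre in the clamped position (joint above 1.25 rad) and the pad presses on the board with more than 1 N (all of step 2 and x of board_lead in the frame of fixture_stop above -0.003 m and z of board in the frame of fixture below 0.015 m and linear speed of board below 0.01 m/s); the robot touches nothing.
It fails at once if the board is lifted (more than 6 mm) off the fixture plate or tipped (z of board in the frame of fixture above 0.018 m or angle between board's own z axis and vertical above 0.15 rad).
It fails at once if the jar, the spool or the screwdriver is moved by more than 20 mm (distance of any of flux_jar, solder_spool, screwdriver from where it was at the start of the episode above 0.02 m).
It also fails if it takes over 48 s, if anything falls off the work surface, if the arm or the gripper's body presses on something with over 40 N, if the wrist force passes 120 N, or if a joint passes its speed limit or range.

### The arm

A 6-joint arm with a two-finger parallel gripper is mounted at the origin on the work surface. World frame = base frame: x ahead of the robot, y to its left, z up, the work surface at z = 0. Lengths are in m, angles in degrees, forces in N, time in s.
With the tool pointing down it reaches from about 0.4 to 0.825 m from the base axis. Payload 7 kg.
Tool frame: the origin (TCP) lies at the very end of the fingers, on their centre line; the grasp point (between the pads) lies 19 mm behind it; z points along the fingers, y is the direction in which the jaws open and shut (so a half turn about z gives the same grasp; the last joint's range is limited). The gripper opens to 88 mm and grips with 3 to 60 N. Pads are 19 mm wide; open, the fingers measure 130 mm over their backs; the gripper's body (78 mm by 193 mm) begins 47 mm behind the grasp point.
Start: joints at [-46.92, 20.546, 0.682, 0, -70.136, -16.507], TCP at [0.302, -0.604, 0.187] pointing down, gripper open.
Joint ranges: [-176.03, 176.03], [-82.01, 121.73], [-58.28, 71.71], [-173.87, 95.51], [-174.79, -0.11], [-173.66, 173.66]. Speed limits (degrees/s): [136.94, 136.94, 172.46, 180, 180, 180].

### API

Orientations are given as [roll, pitch, yaw] about the fixed x, y, z axes, in that order (R = Rz(yaw) Ry(pitch) Rx(roll)).
In Python, from plant import telemetry, snapshot, calibration, workorder gives the robot as it stands. The module is installed in compiled form; this text tells all that it offers.
- The arm moves only by the tool step_arm, never from a script. Its argument "plan" is text: rows parted by semicolons, each of 7 numbers parted by spaces: the finger opening in cm, from 0 to 8.76, then the shift along the tool's x, y, z in cm, then the turn, a rotation vector about the tool's x, y, z in degrees. A call has 1 to 12 rows; each row shifts and turns the commanded pose from where the row before left it, along the tool's axes as they then stand; what a row does not reach is not made up. A row lasts 1/12 s, in which the tool goes at most 41.7 mm and 7.16 degrees, less where a joint would pass 70% of its speed; a pose out of reach is approached as far as the arm can. A call with a gripper value outside its range is refused whole. The fingers move at their own pace and stop on an object; the grip force is fixed at half the most. Time passes only in rows, so rows that do not move let the fingers close. It gives the time, the measured TCP pose, the force and the opening at its end, in the units of the state.
- telemetry.get_obs(): the state, without advancing time (a new reading comes with each control period).
- snapshot(name): name is "scene" or "top" or "wrist"; returns the picture (384x512x3 uint8, blue, green, red); there is no depth.
- calibration(name): a dict with "K" (3x3 intrinsics, pixels), "camera_from_world" (4x4, takes a point from world to camera coordinates). Camera axes: x right, y up, looking along -z (the intrinsics and any distortion apply to the point x, -y, -z); pixel columns grow to the right and rows downward; lengths in m; the calibration is good to about 2 mm. A picture is of the moment at which its call begins: read the wrist's pose just before it. calibration takes no time and is no camera call; for the wrist camera it gives the pose at the moment of the call.
- workorder.close_job(): hands the job in, once; it reports no verdict.
The state is a dict: "clock": time; "joint_pos": joint angles; "qvel": joint speeds; "tau": joint torques, N m; "tool_pos": TCP position; "orientation": TCP orientation; "force": force on the tool from outside, world axes, zero at the start; "moment": the same for the moment, N m; "opening": finger opening in m.
Only numpy, scipy, OpenCV 4.12 (cv2) and the standard library are available. Lean on these libraries where they do the work, as an engineer would, in place of code of your own. Each camera call takes 0.05 s, during which the arm holds its last target.

## Working session

There is one attempt and no reset: what is moved stays moved. The work goes in short steps, Python scripts to look and compute and a tool call to move; the robot and the scene stay as the last step left them, time stands still between calls to the robot, and variables do not carry over. Pictures are saved under pics/ and viewed, and the job is handed in when it is done.

Besides the shell and the picture viewer there is one more tool, called after "Request:" as a command line: name --argument value ..., lists and objects as JSON in quotes. step_arm: Moves the arm, as the interface text tells. Its arguments: {"type":"object","properties":{"plan":{"type":"string"}},"required":["plan"]}

```bash
mkdir -p pics; cat > h.py <<'E'
import numpy as np,cv2
from plant import telemetry,snapshot,calibration,workorder
from scipy.spatial.transform import Rotation as R
def snap(n,f):
    im=snapshot(n); im=np.ascontiguousarray(im); cv2.imwrite('pics/'+f,im); return im
def ray(c,px):
    K=np.array(c['K'],float);T=np.array(c['camera_from_world'],float)
    p=np.linalg.inv(K)@np.array([px[0],px[1],1.]);d=np.array([p[0],-p[1],-p[2]])
    Rm=T[:3,:3];o=-Rm.T@T[:3,3];return o,Rm.T@d
def onz(c,px,z):
    o,d=ray(c,px);return o+d*(z-o[2])/d[2]
def proj(c,P):
    K=np.array(c['K'],float);T=np.array(c['camera_from_world'],float)
    q=T[:3,:3]@np.array(P,float)+T[:3,3];u=K@np.array([q[0],-q[1],-q[2]]);return u[:2]/u[2]
E
python3 - <<'E'
from h import *
o=telemetry.get_obs();print(o)
for n in ['top','scene']:
    im=snap(n,n+'0.png'); c=calibration(n); print({k:(np.round(v,3).tolist() if not isinstance(v,str) else v) for k,v in c.items()})
E
```

```text
{'clock': 0.0, 'joint_pos': array([-4.69193576e+01,  2.05925547e+01,  6.33512116e-01, -2.06394846e-02,
       -7.01346117e+01, -1.65067995e+01]), 'qvel': array([ 0.03138867,  0.13936921, -0.02836308, -0.00745836,  0.04792806,
       -0.04487026]), 'tau': array([ 7.45779507e-04, -5.82715845e+01,  2.93058068e+01,  6.99703261e+00,
        6.98031407e-03, -1.52005596e-04]), 'tool_pos': array([ 0.30168914, -0.60321226,  0.18640647]), 'orientation': array([ 1.79904692e+02, -8.00997215e-03, -1.53433180e+02]), 'force': array([ 0.73943869,  0.83909528, -0.29375512]), 'moment': array([ 0.01255003, -0.00566577,  0.02057023]), 'opening': 0.08766198343442724}
{'K': [[448.156, 0.0, 256.592], [0.0, 448.156, 193.843], [0.0, 0.0, 1.0]], 'camera_from_world': [[-0.003, -1.0, -0.004, -0.043], [0.984, -0.003, 0.178, -0.541], [-0.178, -0.003, 0.984, -0.9], [0.0, 0.0, 0.0, 1.0]]}
{'K': [[356.484, 0.0, 255.855], [0.0, 356.484, 194.308], [0.0, 0.0, 1.0]], 'camera_from_world': [[-0.327, 0.945, -0.017, 0.215], [-0.73, -0.241, 0.639, 0.33], [0.6, 0.221, 0.769, -1.127], [0.0, 0.0, 0.0, 1.0]]}
```

View pics/top0.png

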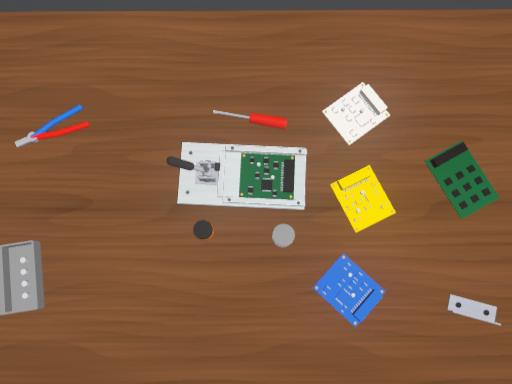

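View pics/scene0.png

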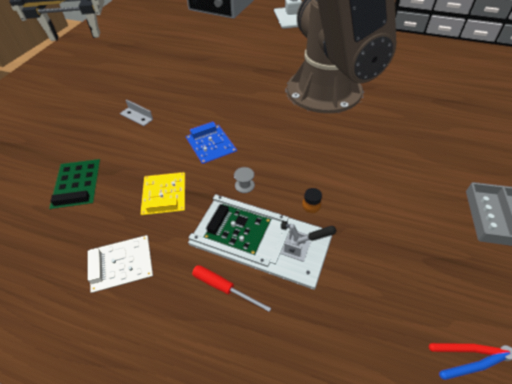

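The top view shows the fixture around (243,176). The board is green with its connector at (288,176), and the lever handle is at (180,163). The jar is at (203,230), the spool at (283,236) and the screwdriver at (250,118). I'll measure the plate and connector.

```bash
python3 - <<'E'
from h import *
im=cv2.imread('pics/top0.png');c=calibration('top')
crop=im[130:250,155:320];cv2.imwrite('pics/topcrop0.png',cv2.resize(crop,None,fx=4.8,fy=4.8,interpolation=cv2.INTER_CUBIC))
hsv=cv2.cvtColor(im,cv2.COLOR_BGR2HSV)
m=((hsv[...,1]<50)&(hsv[...,2]>130)).astype(np.uint8)
m[:135]=0;m[215:]=0;m[:,:170]=0;m[:,315:]=0
m=cv2.morphologyEx(m,cv2.MORPH_OPEN,np.ones((3,3)))
pts=cv2.findNonZero(m);r=cv2.minAreaRect(pts);b=cv2.boxPoints(r);print(r,b)
for p in b: print(p,onz(c,p,.012).round(4),onz(c,p,.022).round(4))
g=((hsv[...,0]>40)&(hsv[...,0]<85)&(hsv[...,1]>100)).astype(np.uint8)
g[:135]=0;g[215:]=0;g[:,:170]=0;g[:,315:]=0
r=cv2.minAreaRect(cv2.findNonZero(g));b=cv2.boxPoints(r);print('board',r)
for p in b: print(p,onz(c,p,.015).round(4))
k=((hsv[...,2]<45)).astype(np.uint8);k[:135]=0;k[215:]=0;k[:,:270]=0;k[:,305:]=0
n,l,s,ce=cv2.connectedComponentsWithStats(k)
i=1+np.argmax(s[1:,4]);r=cv2.minAreaRect(cv2.findNonZero((l==i).astype(np.uint8)));print('conn',r)
for p in cv2.boxPoints(r): print(p,onz(c,p,.035).round(4))
E
```

```text
((241.75743103027344, 175.4654541015625), (127.37393188476562, 62.51381301879883), 2.6630005836486816) [[176.687   203.72961]
 [179.59148 141.28333]
 [306.82788 147.2013 ]
 [303.9234  209.64758]]
[176.687   203.72961] [0.5264 0.1307 0.012 ] [0.5248 0.1289 0.022 ]
[179.59148 141.28333] [0.6684 0.1283 0.012 ] [0.6654 0.1265 0.022 ]
[306.82788 147.2013 ] [ 0.6535 -0.1573  0.012 ] [ 0.6506 -0.1561  0.022 ]
[303.9234  209.64758] [ 0.5123 -0.1477  0.012 ] [ 0.5109 -0.1467  0.022 ]
board ((266.7265625, 175.8321533203125), (52.751190185546875, 43.07160568237305), 2.935673475265503)
[239.28264 195.98888] [ 0.5426 -0.0065  0.015 ]
[241.48851 152.9738 ] [ 0.6399 -0.0111  0.015 ]
[294.17047 155.67543] [ 0.6332 -0.1283  0.015 ]
[291.9646 198.6905] [ 0.5362 -0.1218  0.015 ]Traceback (most recent call last):
  File "<stdin>", line 16, in <module>
    return _wrapfunc(a, 'argmax', axis=axis, out=out, **kwds)
    return bound(*args, **kwds)
ValueError: attempt to get argmax of an empty sequence
```

View pics/topcrop0.png

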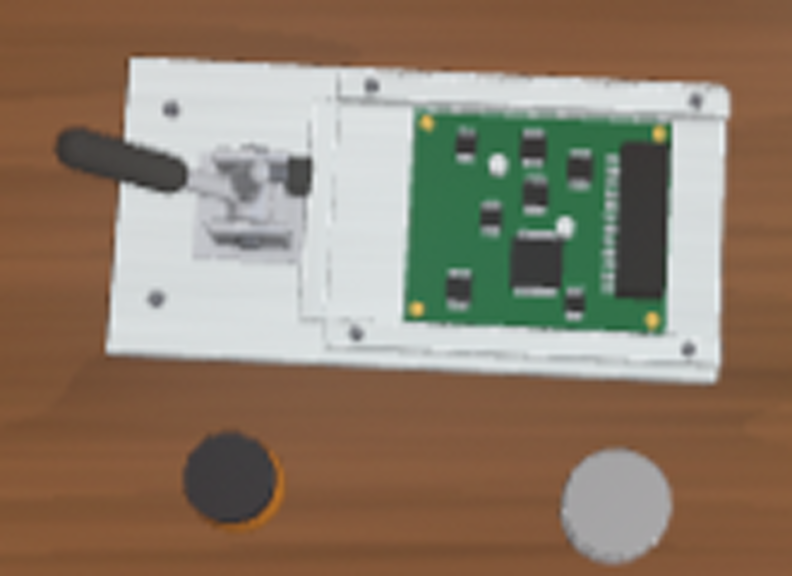

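```bash
python3 - <<'E'
from h import *
im=cv2.imread('pics/top0.png');c=calibration('top')
f=lambda x,y:(155+(x+.5)/4.8-.5,130+(y+.5)/4.8-.5)
yaw=np.radians(87.0);ex=np.array([np.cos(yaw),np.sin(yaw),0]);ey=np.array([-np.sin(yaw),np.cos(yaw),0])
def show(n,x,y,z):
    P=onz(c,f(x,y),z);print(n,P.round(4),'fx,fy',round(P@ex,4),round(P@ey,4))
show('plate+x far',130,58,.012);show('plate+x near',107,352,.012)
show('plate-x near top',718,368,.012)
show('rail far -x outer',729,90,.022);show('rail far -x inner',728,118,.022)
show('rail +x far',338,73,.022);show('rail+x near',326,347,.022)
show('rail near outer -x',719,380,.0)
show('stop face near',325,320,.018);show('stop face far',338,102,.018)
show('conn back far',668,143,.035);show('conn back near',664,298,.035)
show('conn front far',623,142,.035);show('conn front near',614,295,.035)
show('board lead far',414,107,.015);show('board lead near',404,320,.015)
show('board trail far',672,122,.015);show('board trail near',665,333,.015)
show('pad',298,176,.079);show('leverend',75,147,.111);
show('jar',231,478,.045);show('spool',617,505,.042)
for q in [(213,111),(288,124)]:print(onz(c,q,.01).round(3))
E
```

```text
plate+x far [0.6674 0.1235 0.012 ] fx,fy 0.1583 -0.6601
plate+x near [0.5281 0.1303 0.012 ] fx,fy 0.1577 -0.5206
plate-x near top [ 0.5198 -0.1484  0.012 ] fx,fy -0.121 -0.5269
rail far -x outer [ 0.648  -0.1553  0.022 ] fx,fy -0.1212 -0.6552
rail far -x inner [ 0.6347 -0.1545  0.022 ] fx,fy -0.1211 -0.6419
rail +x far [0.6568 0.0253 0.022 ] fx,fy 0.0597 -0.6546
rail+x near [0.5285 0.0295 0.022 ] fx,fy 0.0571 -0.5262
rail near outer -x [ 0.516 -0.15   0.   ] fx,fy -0.1228 -0.5232
stop face near [0.5416 0.0304 0.018 ] fx,fy 0.0587 -0.5392
stop face far [0.6441 0.0255 0.018 ] fx,fy 0.0592 -0.6419
conn back far [ 0.6195 -0.1256  0.035 ] fx,fy -0.093 -0.6252
conn back near [ 0.548  -0.1226  0.035 ] fx,fy -0.0937 -0.5537
conn front far [ 0.62   -0.1052  0.035 ] fx,fy -0.0726 -0.6247
conn front near [ 0.5495 -0.1002  0.035 ] fx,fy -0.0713 -0.554
board lead far [ 0.6424 -0.0096  0.015 ] fx,fy 0.024 -0.642
board lead near [ 0.542  -0.0054  0.015 ] fx,fy 0.023 -0.5415
board trail far [ 0.6347 -0.1293  0.015 ] fx,fy -0.0959 -0.6406
board trail near [ 0.5355 -0.1243  0.015 ] fx,fy -0.0961 -0.5413
pad [0.5939 0.0378 0.079 ] fx,fy 0.0688 -0.5911
leverend [0.5988 0.128  0.111 ] fx,fy 0.1592 -0.5913
jar [0.467  0.0685 0.045 ] fx,fy 0.0928 -0.4627
spool [ 0.4549 -0.0999  0.042 ] fx,fy -0.076 -0.4595
[0.74  0.054 0.01 ]
[ 0.709 -0.116  0.01 ]
```

Request:
step_arm --plan "0 0 0 0 0 0 -6.04;0 0 0 0 0 0 -6.04;0 0 0 0 0 0 -6.04;0 0 0 0 0 0 -6.04;0 0 0 0 0 0 -6.04;0 0 0 0 0 0 -6.04;0 0 0 0 0 0 -6.04;0 0 0 0 0 0 -6.04;0 0 0 0 0 0 -6.04;0 0 0 0 0 0 -6.04;0 0 0 0 0 0 0"

```text
clock: 1.02
tool_pos: [0.3018, -0.6034, 0.1868]
orientation: [180.0, 0.0, -92.8]
force: [0.7, -0.4, 0.3]
opening: 0.0199
```

```bash
cat >> h.py <<'E'
yaw=np.radians(87.0);ex=np.array([np.cos(yaw),np.sin(yaw),0]);ey=np.array([-np.sin(yaw),np.cos(yaw),0])
def st(fx=None,fy=-.5905,z=None):
    o=telemetry.get_obs();p=o['tool_pos']
    print('t',round(o['clock'],2),'fx %.4f fy %.4f z %.4f'%(p@ex,p@ey,p[2]),o['orientation'].round(2),'F fx,fy,z',[round(float(v),2) for v in (o['force']@ex,o['force']@ey,o['force'][2])],'op',round(o['opening'],4))
    if fx is not None:
        T=ex*fx+ey*fy+np.array([0,0,z]);r=R.from_euler('xyz',o['orientation'],degrees=True)
        print('tool shift cm',(r.inv().apply(T-p)*100).round(2))
E
python3 -c "
from h import *
st(-.14,-.5905,.187)"
```

```text
t 1.02 fx -0.5868 fy -0.3330 z 0.1868 [ 1.7997e+02  4.0000e-02 -9.2760e+01] F fx,fy,z [-0.35, -0.69, 0.29] op 0.0199
tool shift cm [-44.57 -25.94   0.  ]
```

Request:
step_arm --plan "0 -3.2 -1.85 0 0 0 0;0 -3.2 -1.85 0 0 0 0;0 -3.2 -1.85 0 0 0 0;0 -3.2 -1.85 0 0 0 0;0 -3.2 -1.85 0 0 0 0;0 -3.2 -1.85 0 0 0 0;0 -3.2 -1.85 0 0 0 0;0 -3.2 -1.85 0 0 0 0;0 -3.2 -1.85 0 0 0 0;0 -3.2 -1.85 0 0 0 0;0 -3.2 -1.85 0 0 0 0;0 -3.2 -1.85 0 0 0 0"

```text
clock: 2.02
tool_pos: [0.5445, -0.2302, 0.1873]
orientation: [180.0, 0.0, -93.3]
force: [0.3, -0.3, -0.3]
opening: 0.0002
```

Request:
step_arm --plan "0 -3 -1.8 0 0 0 0;0 -2.5 -1.6 0 0 0 0;0 0 0 0 0 0 0;0 0 0 0 0 0 0"

```text
clock: 2.35
tool_pos: [0.5813, -0.1773, 0.1868]
orientation: [179.9, 0.0, -93.1]
force: [-0.4, -0.4, -0.5]
opening: 0.0006
```

```bash
python3 -c "
from h import *
st(-.14,-.5905,.022)
snap('top','top1.png');snap('wrist','wrist1.png')"
```

```text
t 2.35 fx -0.1466 fy -0.5898 z 0.1868 [179.94   0.   -93.06] F fx,fy,z [-0.41, 0.42, -0.46] op 0.0006
tool shift cm [-0.66 -0.09 16.48]
```

View pics/top1.png

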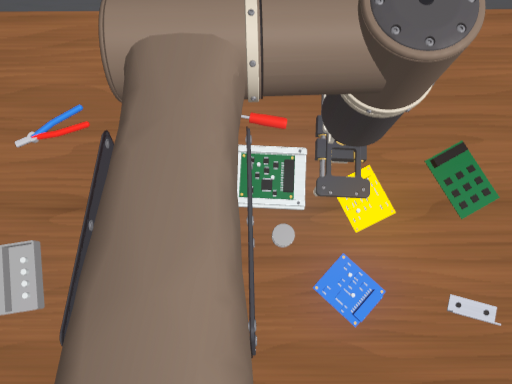

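View pics/wrist1.png

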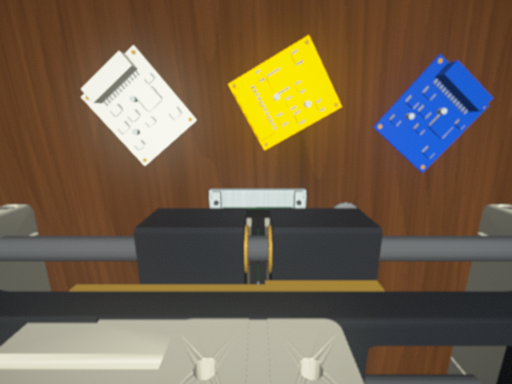

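The fingers are behind the open end, with the gripper clear of the bystanders. The arm hides the clamp from the top camera. Next I'll descend.

Request:
step_arm --plan "0 -0.2 0 3 0 0 0;0 -0.2 0 3 0 0 0;0 -0.2 0 3 0 0 0;0 0 0 3 0 0 0;0 0 0 2.5 0 0 0;0 0 0 1.2 0 0 0;0 0 0 0.5 0 0 0;0 0 0 0 0 0 0;0 0 0 0 0 0 0"

```text
clock: 3.2
tool_pos: [0.5813, -0.1736, 0.0261]
orientation: [-180.0, -0.0, -93.1]
force: [0.6, -0.7, 0.6]
opening: 0.0004
```

```bash
python3 -c "
from h import *
st(-.105,-.5905,.022)
snap('scene','scene2.png')"
```

```text
t 3.2 fx -0.1429 fy -0.5896 z 0.0261 [-1.7996e+02 -1.0000e-02 -9.3100e+01] F fx,fy,z [-0.68, -0.67, 0.57] op 0.0004
tool shift cm [-3.79 -0.08  0.41]
```

View pics/scene2.png

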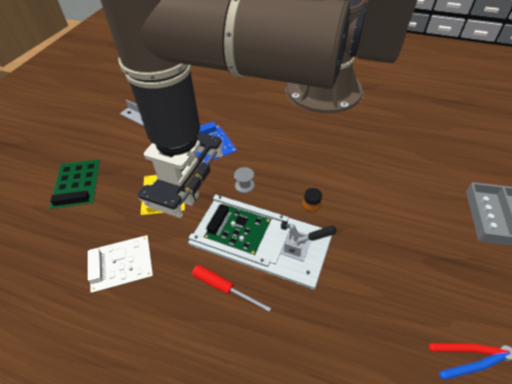

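Request:
step_arm --plan "0 -1 0 0.3 0 0 0;0 -1 0 0 0 0 0;0 -0.5 0 0 0 0 0;0 -0.4 0 0 0 0 0;0 -0.4 0 0 0 0 0;0 -0.4 0 0 0 0 0;0 -0.4 0 0 0 0 0;0 -0.4 0 0 0 0 0;0 -0.4 0 0 0 0 0;0 -0.4 0 0 0 0 0;0 0 0 0 0 0 0"

```text
clock: 4.17
tool_pos: [0.584, -0.1193, 0.0223]
orientation: [180.0, 0.0, -93.0]
force: [-0.2, 0.2, -0.4]
opening: 0.0002
```

```bash
python3 -c "
from h import *
st(-.0685,-.5905,.022)
snap('scene','scene3.png')
im=cv2.imread('pics/scene3.png')[160:310,140:360];cv2.imwrite('pics/scene3c.png',cv2.resize(im,None,fx=3.6,fy=3.6,interpolation=cv2.INTER_CUBIC))"
```

```text
t 4.17 fx -0.0885 fy -0.5894 z 0.0223 [180.   0. -93.] F fx,fy,z [0.21, 0.24, -0.37] op 0.0002
tool shift cm [-2.   -0.11  0.03]
```

View pics/scene3c.png

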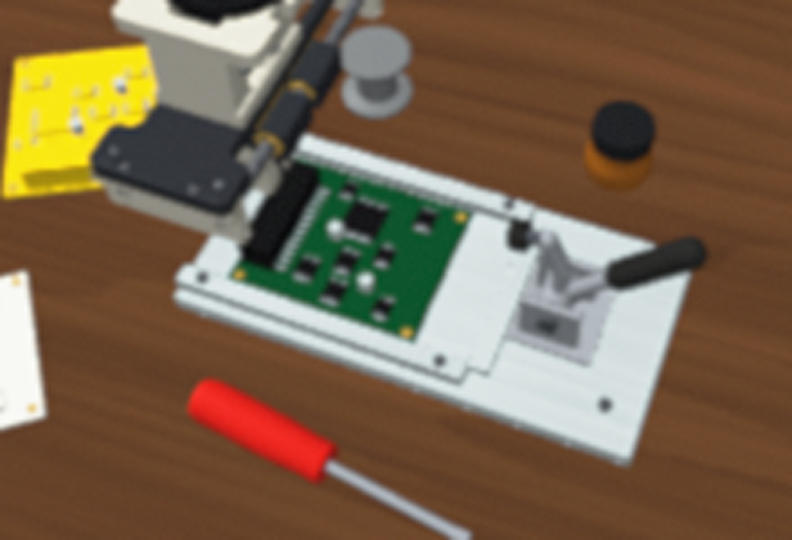

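```bash
python3 -c "
from h import *
c=calibration('scene')
f=lambda x,y:(140+(x+.5)/3.6-.5,160+(y+.5)/3.6-.5)
for q,z in [((470,212),.015),((415,341),.015),((303,163),.035),((530,215),.018),((489,372),.018),((465,382),.022)]:
    P=onz(c,f(*q),z);print(q,P.round(4),(P@ex).round(4),(P@ey).round(4))
"
```

```text
(470, 212) [ 0.5407 -0.0062  0.015 ] 0.0221 -0.5402
(415, 341) [ 0.6373 -0.0085  0.015 ] 0.0248 -0.6369
(303, 163) [ 0.5515 -0.1113  0.035 ] -0.0823 -0.5566
(530, 215) [0.5333 0.03   0.018 ] 0.0579 -0.531
(489, 372) [0.6445 0.0379 0.018 ] 0.0715 -0.6416
(465, 382) [0.6567 0.0276 0.022 ] 0.062 -0.6544
```

```bash
python3 -c "
from h import *
a=cv2.imread('pics/scene2.png')[190:270,180:345];b=cv2.imread('pics/scene3.png')[190:270,180:345]
cv2.imwrite('pics/cmp.png',np.vstack([cv2.resize(a,None,fx=3.6,fy=3.6,interpolation=cv2.INTER_CUBIC),cv2.resize(b,None,fx=3.6,fy=3.6,interpolation=cv2.INTER_CUBIC)]))
st()
c=calibration('scene');o=telemetry.get_obs();print(proj(c,o['tool_pos']))
"
```

```text
t 4.22 fx -0.0888 fy -0.5894 z 0.0223 [180.  -0. -93.] F fx,fy,z [-0.11, -0.25, 0.78] op 0.0002
[215.23754856 218.52831655]
```

View pics/cmp.png

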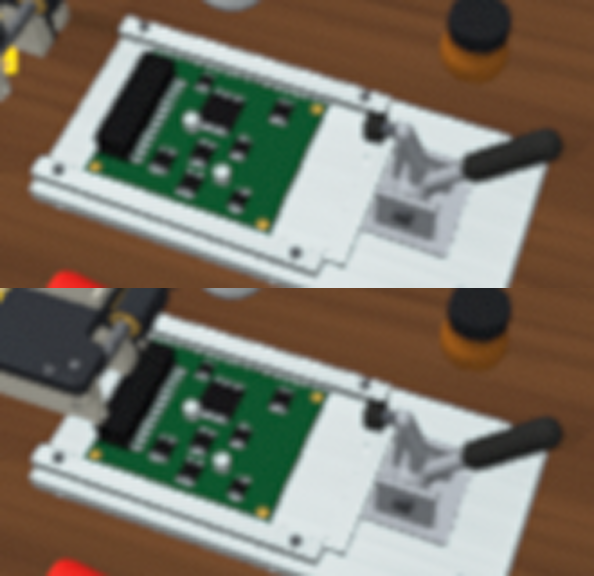

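```bash
python3 -c "
from h import *
c=calibration('scene')
for n in ['scene0','scene2','scene3']:
    im=cv2.imread(f'pics/{n}.png');h=cv2.cvtColor(im,cv2.COLOR_BGR2HSV)
    g=((h[...,0]>40)&(h[...,0]<85)&(h[...,1]>100)).astype(np.uint8);g[:195]=0;g[260:]=0;g[:,:190]=0;g[:,300:]=0
    r=cv2.minAreaRect(cv2.findNonZero(g));b=cv2.boxPoints(r)
    # lead edge: for each row rightmost green
    xs=[(np.nonzero(g[y])[0].max(),y) for y in range(225,245)]
    P=np.array([onz(c,(x+.5,y),.015)@ex for x,y in xs]);print(n,np.median(P).round(4),P.std().round(4))
    m=im[:,:,:].astype(float)
a=cv2.cvtColor(cv2.imread('pics/scene2.png'),cv2.COLOR_BGR2GRAY).astype(np.float32);b=cv2.cvtColor(cv2.imread('pics/scene3.png'),cv2.COLOR_BGR2GRAY).astype(np.float32)
s=np.s_[215:245,225:265]
print(cv2.phaseCorrelate(a[s],b[s],cv2.createHanningWindow((40,30),cv2.CV_32F)))
print(proj(c,ex*.02-ey*.5905+[0,0,.015])-proj(c,ex*.01-ey*.5905+[0,0,.015]))
"
```

```text
scene0 0.0222 0.0006
scene2 0.0222 0.0006
scene3 0.0222 0.0006
((0.0608644580710731, -0.04480048066213804), 0.9475538047154745)
[4.32969865 1.43540654]
```

```bash
python3 -c "
from h import *
c=calibration('scene');o=telemetry.get_obs()
im=cv2.imread('pics/scene3.png')
b=cv2.resize(im[180:250,180:270],None,fx=8,fy=8,interpolation=cv2.INTER_CUBIC)
def mk(P,col):
    u=proj(c,P);cv2.circle(b,(int((u[0]-180+.5)*8),int((u[1]-180+.5)*8)),4,col,-1)
mk(o['tool_pos'],(0,0,255))
for fy in (-.5555,-.6255):
  for z in (.015,.035):
    mk(ex*-.0938+ey*fy+[0,0,z],(255,0,255)); 
for s in (-.021,.021):
  for z in (0,.06): mk(o['tool_pos']+ey*s+[0,0,z],(0,255,255))
cv2.imwrite('pics/z3.png',b)
"
```

```text
(no output)
```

View pics/z3.png

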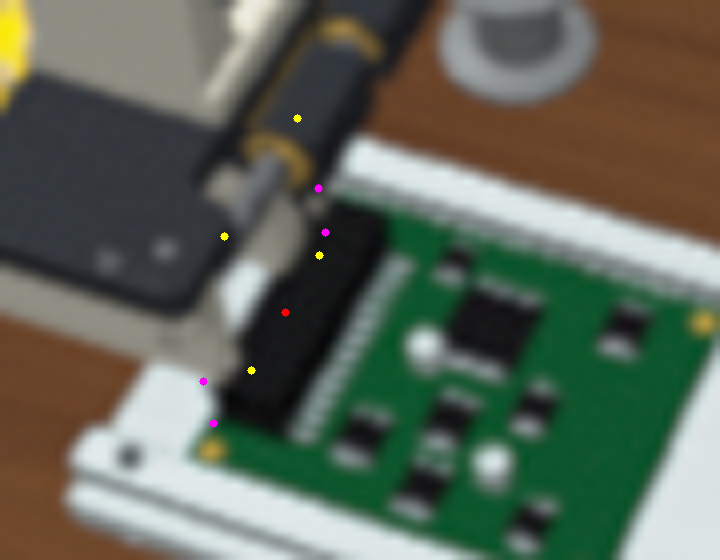

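Request:
step_arm --plan "0 -0.3 0 0 0 0 0;0 -0.3 0 0 0 0 0;0 -0.3 0 0 0 0 0;0 0 0 0 0 0 0"

```text
clock: 4.55
tool_pos: [0.5844, -0.1104, 0.0224]
orientation: [-180.0, 0.0, -93.0]
force: [0.0, -1.4, 0.3]
opening: 0.0002
```

```bash
cat >> h.py <<'E'
def lead(n):
    c=calibration('scene');im=snap('scene',n);h=cv2.cvtColor(im,cv2.COLOR_BGR2HSV)
    g=((h[...,0]>40)&(h[...,0]<85)&(h[...,1]>100)).astype(np.uint8);g[:195]=0;g[260:]=0;g[:,:190]=0;g[:,300:]=0
    xs=[(np.nonzero(g[y])[0].max(),y) for y in range(230,245)]
    P=np.array([onz(c,(x+.5,y),.015)@ex for x,y in xs]);print('lead',np.median(P).round(4))
    return im
def zoom(im,f,x0,x1,y0,y1,s):
    cv2.imwrite('pics/'+f,cv2.resize(im[y0:y1,x0:x1],None,fx=s,fy=s,interpolation=cv2.INTER_CUBIC))
E
python3 -c "
from h import *
st(); im=lead('scene4.png'); zoom(im,'z4.png',180,270,180,250,8)"
```

```text
t 4.55 fx -0.0797 fy -0.5894 z 0.0224 [-180.      0.    -93.01] F fx,fy,z [-1.38, -0.11, 0.3] op 0.0002
lead 0.0221
```

View pics/z4.png

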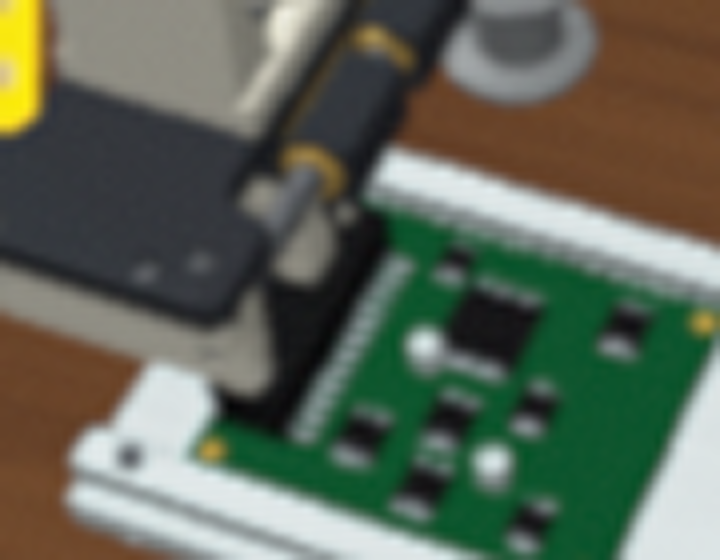

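```bash
python3 -c "
from h import *
c=calibration('scene');o=telemetry.get_obs()
im=cv2.imread('pics/scene4.png')
b=cv2.resize(im[160:245,170:270],None,fx=8,fy=8,interpolation=cv2.INTER_CUBIC)
b=np.clip(b.astype(float)*1.0,0,255); b=(255*(b/255)**.5).astype(np.uint8)
b=np.ascontiguousarray(b)
def mk(P,col):
    u=proj(c,P);cv2.circle(b,(int((u[0]-170+.5)*8),int((u[1]-160+.5)*8)),3,col,-1)
for s in (-.021,0,.021):
  for z,col in ((0,(0,0,255)),(.02,(0,255,255)),(.04,(0,255,0)),(.06,(255,0,0))): mk(o['tool_pos']+ey*s+[0,0,z],col)
cv2.imwrite('pics/z4b.png',b[:600,:800]);print(b.shape)
snap('wrist','wrist4.png')
"
```

```text
(680, 800, 3)
```

View pics/z4b.png

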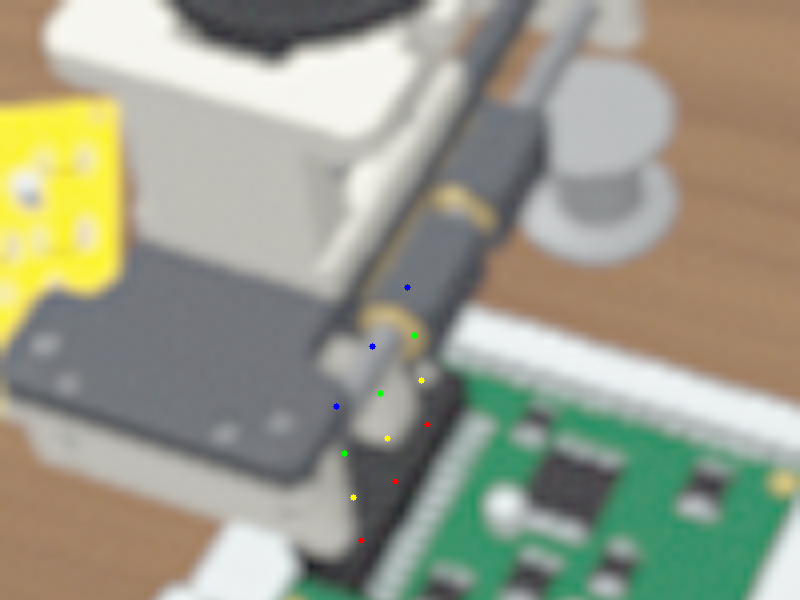

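View pics/wrist4.png

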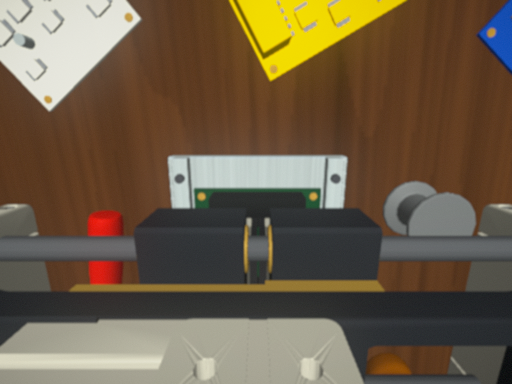

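```bash
python3 -c "
from h import *
c=calibration('scene')
f=lambda x,y:(170+(x+.5)/8-.5,160+(y+.5)/8-.5)
for q in [(385,445),(325,555),(455,385),(305,570)]:
  for z in (.022,.035,.045):
    P=onz(c,f(*q),z);print(q,z,(P@ex).round(4),(P@ey).round(4))
w=calibration('wrist')
T=np.array(w['camera_from_world']);p=-T[:3,:3].T@T[:3,3];print('wristcam',p@ex,p@ey,p[2])
o=telemetry.get_obs()['tool_pos'];print(proj(w,o))
for fx in (-.14+.019,-.0965,): 
  for fy in (-.5405,-.6405): print(fx,fy,proj(w,ex*fx+ey*fy+[0,0,.015]))
for fy in (-.5205,-.6605): print('plate end',proj(w,ex*-.121+ey*fy+[0,0,.012]))
"
```

```text
(385, 445) 0.022 -0.0879 -0.579
(385, 445) 0.035 -0.0825 -0.5871
(385, 445) 0.045 -0.0784 -0.5934
(325, 555) 0.022 -0.0869 -0.618
(325, 555) 0.035 -0.0815 -0.6254
(325, 555) 0.045 -0.0773 -0.6311
(455, 385) 0.022 -0.0787 -0.5528
(455, 385) 0.035 -0.0735 -0.5615
(455, 385) 0.045 -0.0695 -0.5682
(305, 570) 0.022 -0.0897 -0.6243
(305, 570) 0.035 -0.0843 -0.6316
(305, 570) 0.045 -0.0801 -0.6372
wristcam -0.14662010182691598 -0.5890275770640278 0.22086744542522338
[257.43760516 211.79026417]
-0.12100000000000001 -0.5405 [321.28035939 157.7277356 ]
-0.12100000000000001 -0.6405 [190.58994214 157.86067855]
-0.0965 -0.5405 [319.48976427 188.84795753]
-0.0965 -0.6405 [192.54675877 188.96586418]
plate end [346.18181421 157.22096375]
plate end [165.76318124 157.40473881]
```

The board hasn't moved, even though the reported tip should already be inside the connector. I'll back off and look at where the fingertips actually are.

Request:
step_arm --plan "0 1 0 0 0 0 0;0 2 0 0 0 0 0;0 2 0 0 0 0 0;0 2 0 -2 0 0 0;0 0 0 -3 0 0 0;0 0 0 -3 0 0 0;0 0 0 -3 0 0 0;0 0 0 0 0 0 0"

```text
clock: 5.32
tool_pos: [0.5841, -0.1825, 0.1391]
orientation: [-179.5, -0.1, -93.0]
force: [0.7, 0.4, 1.3]
opening: 0.0005
```

```bash
python3 -c "
from h import *
st()
c=calibration('scene');o=telemetry.get_obs()
im=lead('scene5.png')
x0,y0,s=100,100,5
b=cv2.resize(im[y0:y0+120,x0:x0+160],None,fx=s,fy=s,interpolation=cv2.INTER_CUBIC)
b=np.ascontiguousarray((255*(b/255.)**.6).clip(0,255).astype(np.uint8))
for k in (-.021,0,.021):
  for z,col in ((0,(0,0,255)),(.02,(0,255,255)),(.04,(0,255,0)),(.06,(255,0,0))):
    u=proj(c,o['tool_pos']+ey*k+[0,0,z]);cv2.circle(b,(int((u[0]-x0+.5)*s),int((u[1]-y0+.5)*s)),3,col,-1)
cv2.imwrite('pics/z5.png',b)
"
```

```text
t 5.32 fx -0.1517 fy -0.5929 z 0.1391 [-1.7945e+02 -8.0000e-02 -9.3010e+01] F fx,fy,z [0.45, -0.71, 1.3] op 0.0005
lead 0.0221
```

View pics/z5.png

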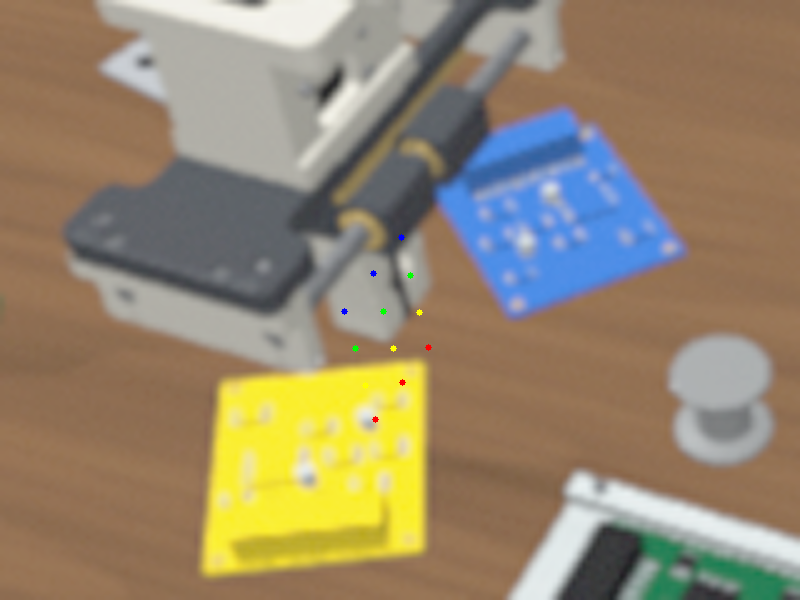

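Request:
step_arm --plan "0 0 0 0 0 0 0;0 0 0 0 0 0 0;0 0 0 0 0 0 0;0 0 0 0 0 0 0"

```text
clock: 5.7
tool_pos: [0.58, -0.1808, 0.1312]
orientation: [179.9, -0.0, -93.0]
force: [0.6, -1.1, 0.2]
opening: 0.0004
```

```bash
python3 -c "
from h import *
st()
c=calibration('scene');o=telemetry.get_obs()
im=lead('scene6.png')
x0,y0,s=150,130,10
b=cv2.resize(im[y0:y0+60,x0:x0+80],None,fx=s,fy=s,interpolation=cv2.INTER_CUBIC)
b=np.ascontiguousarray((255*(b/255.)**.6).clip(0,255).astype(np.uint8))
for k in (-.021,0,.021):
  for z,col in ((0,(0,0,255)),(.02,(0,255,255)),(.04,(0,255,0)),(.06,(255,0,0))):
    u=proj(c,o['tool_pos']+ey*k+[0,0,z]);cv2.circle(b,(int((u[0]-x0+.5)*s),int((u[1]-y0+.5)*s)),3,col,-1)
cv2.imwrite('pics/z6.png',b)
im=snap('top','top6.png');print(proj(calibration('top'),o['tool_pos']))
"
```

```text
t 5.7 fx -0.1502 fy -0.5887 z 0.1312 [179.88  -0.   -93.03] F fx,fy,z [-1.08, -0.61, 0.24] op 0.0004
lead 0.0221
[326.33132051 166.44241565]
```

View pics/z6.png

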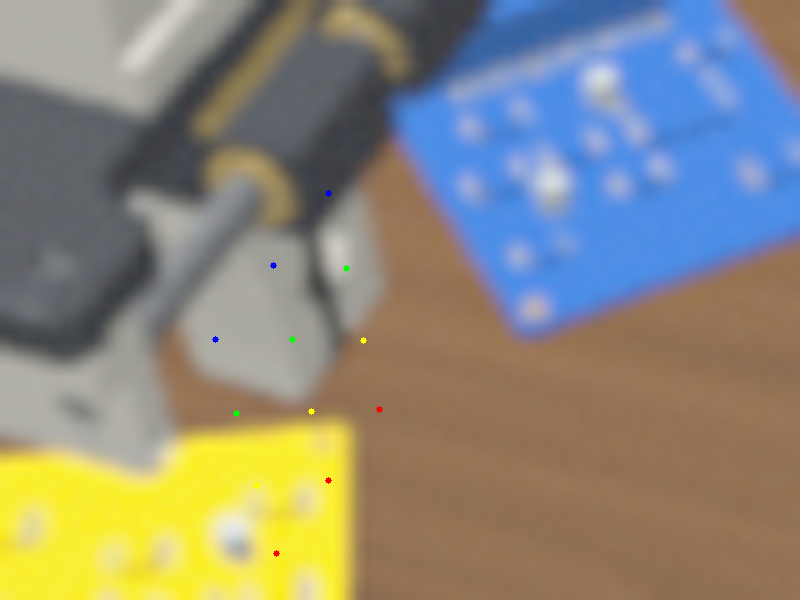

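```bash
python3 -c "
from h import *
im=cv2.imread('pics/top6.png')
x0,y0,s=280,110,6
b=cv2.resize(im[y0:y0+100,x0:x0+130],None,fx=s,fy=s,interpolation=cv2.INTER_CUBIC)
b=np.ascontiguousarray((255*(b/255.)**.6).clip(0,255).astype(np.uint8))
c=calibration('top');o=telemetry.get_obs()
for k in (-.021,0,.021):
  for z,col in ((0,(0,0,255)),(.02,(0,255,255)),(.04,(0,255,0)),(.06,(255,0,0))):
    u=proj(c,o['tool_pos']+ey*k+[0,0,z]);cv2.circle(b,(int((u[0]-x0+.5)*s),int((u[1]-y0+.5)*s)),3,col,-1)
cv2.imwrite('pics/z6t.png',b)
T=np.array(calibration('scene')['camera_from_world']);p=-T[:3,:3].T@T[:3,3];print(p,p@ex,p@ey)
"
```

```text
[0.98732549 0.12584454 0.65912436] 0.17734470118451 -0.9793861990218967
```

View pics/z6t.png

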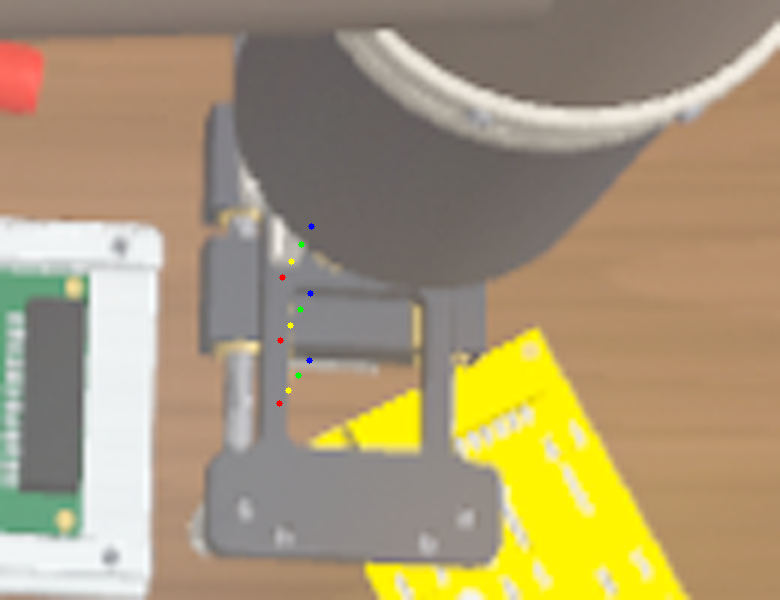

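```bash
python3 -c "
from h import *
c=calibration('scene');o=telemetry.get_obs()['tool_pos']
f=lambda x,y:(150+(x+.5)/10-.5,130+(y+.5)/10-.5)
for q in [(335,345),(318,240),(295,400),(385,50)]:
  p,d=ray(c,f(*q))
  for fy in (0,-.0105,-.021):
    t=(o@ey+fy-p@ey)/(d@ey);P=p+t*d;print(q,'dfy',fy,'dfx %.4f dz %.4f'%((P-o)@ex,P[2]-o[2]))
"
python3 -c "
from h import *
im=snap('wrist','wrist6.png')
c=calibration('wrist');o=telemetry.get_obs()['tool_pos']
b=im.copy()
for k in (-.021,0,.021):
  for z,col in ((0,(0,0,255)),(.02,(0,255,255)),(.04,(0,255,0)),(.06,(255,0,0))):
    u=proj(c,o+ey*k+[0,0,z]);cv2.circle(b,(int(u[0]),int(u[1])),3,col,-1)
cv2.imwrite('pics/w6.png',b)
T=np.array(c['camera_from_world']);p=-T[:3,:3].T@T[:3,3]-o;print(p@ex,p@ey,p[2],T[:3,:3])
"
```

```text
(335, 345) dfy 0 dfx 0.0100 dz 0.0421
(335, 345) dfy -0.0105 dfx 0.0186 dz 0.0552
(335, 345) dfy -0.021 dfx 0.0271 dz 0.0682
(318, 240) dfy 0 dfx 0.0121 dz 0.0705
(318, 240) dfy -0.0105 dfx 0.0205 dz 0.0828
(318, 240) dfy -0.021 dfx 0.0290 dz 0.0951
(295, 400) dfy 0 dfx -0.0030 dz 0.0220
(295, 400) dfy -0.0105 dfx 0.0059 dz 0.0356
(295, 400) dfy -0.021 dfx 0.0148 dz 0.0492
(385, 50) dfy 0 dfx 0.0360 dz 0.1237
(385, 50) dfy -0.0105 dfx 0.0439 dz 0.1346
(385, 50) dfy -0.021 dfx 0.0517 dz 0.1454
-0.06654218451185612 0.00011190660998108175 0.19848836336385517 [[-9.98564632e-01  5.35558059e-02  6.71382553e-04]
 [-5.20503317e-02 -9.67386918e-01 -2.47897789e-01]
 [-1.26268792e-02 -2.47576911e-01  9.68785959e-01]]
```

View pics/w6.png

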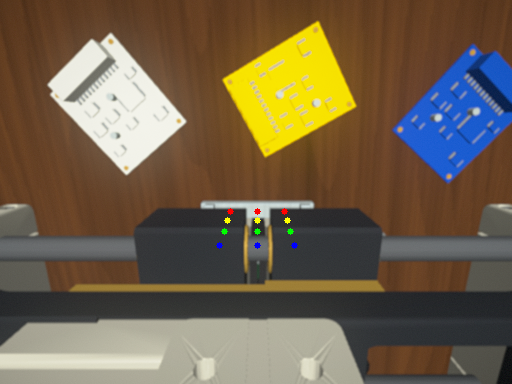

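```bash
python3 -c "
from h import *
c=calibration('scene');o=telemetry.get_obs()['tool_pos']
f=lambda x,y:(150+(x+.5)/10-.5,130+(y+.5)/10-.5)
for q in [(150,470),(160,440),(195,370),(300,230),(375,310),(350,320)]:
  p,d=ray(c,f(*q))
  for fx in (-.0095,.0095,.03,.039):
    t=(o@ex+fx-p@ex)/(d@ex);P=p+t*d;print(q,'dfx',fx,'dfy %.4f dz %.4f'%((P-o)@ey,P[2]-o[2]))
"

```

```text
(150, 470) dfx -0.0095 dfy -0.0373 dz 0.0369
(150, 470) dfx 0.0095 dfy -0.0572 dz 0.0645
(150, 470) dfx 0.03 dfy -0.0787 dz 0.0944
(150, 470) dfx 0.039 dfy -0.0881 dz 0.1075
(160, 440) dfx -0.0095 dfy -0.0324 dz 0.0402
(160, 440) dfx 0.0095 dfy -0.0525 dz 0.0677
(160, 440) dfx 0.03 dfy -0.0743 dz 0.0973
(160, 440) dfx 0.039 dfy -0.0839 dz 0.1103
(195, 370) dfx -0.0095 dfy -0.0178 dz 0.0450
(195, 370) dfx 0.0095 dfy -0.0388 dz 0.0722
(195, 370) dfx 0.03 dfy -0.0614 dz 0.1016
(195, 370) dfx 0.039 dfy -0.0714 dz 0.1144
(300, 230) dfx -0.0095 dfy 0.0222 dz 0.0459
(300, 230) dfx 0.0095 dfy -0.0011 dz 0.0730
(300, 230) dfx 0.03 dfy -0.0262 dz 0.1023
(300, 230) dfx 0.039 dfy -0.0372 dz 0.1152
(375, 310) dfx -0.0095 dfy 0.0394 dz 0.0079
(375, 310) dfx 0.0095 dfy 0.0152 dz 0.0372
(375, 310) dfx 0.03 dfy -0.0110 dz 0.0688
(375, 310) dfx 0.039 dfy -0.0225 dz 0.0827
(350, 320) dfx -0.0095 dfy 0.0307 dz 0.0131
(350, 320) dfx 0.0095 dfy 0.0070 dz 0.0421
(350, 320) dfx 0.03 dfy -0.0187 dz 0.0734
(350, 320) dfx 0.039 dfy -0.0299 dz 0.0871
```

Triangulating the finger seam gives a front half-width of 10 mm, which is right. The tips, though, are 42 mm above the reported TCP, and the body bottom at +108 mm (66 + 42) agrees. The earlier wrist view also matched, with the board in the right place and no contact made. So the real tip is the reported z + 0.042, and I'll work with that, going down in checked stages.

Request:
step_arm --plan "0 0 0 2.5 0 0 0;0 0 0 3 0 0 0;0 0 0 3 0 0 0;0 0 0 2.5 0 0 0;0 0 0 1.5 0 0 0;0 0 0 0.8 0 0 0;0 0 0 0 0 0 0;0 0 0 0 0 0 0;0 0 0 0 0 0 0"

```text
clock: 6.6
tool_pos: [0.5817, -0.1809, 0.0006]
orientation: [-179.9, -0.0, -93.0]
force: [0.3, 1.3, -0.9]
opening: 0.0004
```

```bash
python3 -c "
from h import *
st()
c=calibration('scene');o=telemetry.get_obs()
im=lead('scene7.png')
x0,y0,s=160,170,8
b=cv2.resize(im[y0:y0+75,x0:x0+100],None,fx=s,fy=s,interpolation=cv2.INTER_CUBIC)
b=np.ascontiguousarray((255*(b/255.)**.6).clip(0,255).astype(np.uint8))
for k in (-.021,0,.021):
  for z,col in ((.042,(0,0,255)),):
    u=proj(c,o['tool_pos']+ey*k+ex*.0095+[0,0,z]);cv2.circle(b,(int((u[0]-x0+.5)*s),int((u[1]-y0+.5)*s)),3,col,-1)
cv2.imwrite('pics/z7.png',b)"
```

```text
t 6.6 fx -0.1502 fy -0.5904 z 0.0006 [-1.7989e+02 -1.0000e-02 -9.3000e+01] F fx,fy,z [1.34, -0.19, -0.87] op 0.0004
lead 0.0221
```

View pics/z7.png

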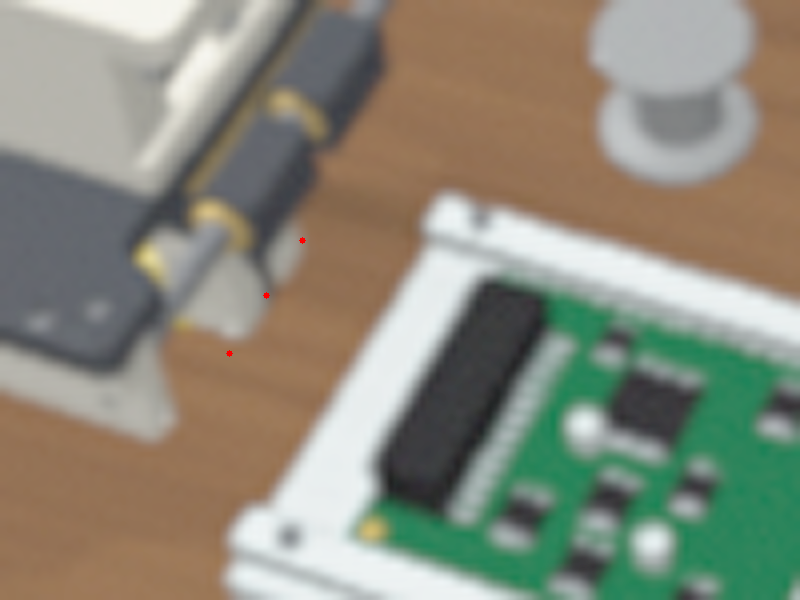

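The tip projects as predicted, within about 3 mm. Now I'll lower by 2 cm and advance towards the connector.

Request:
step_arm --plan "0 0 0 1 0 0 0;0 0 0 0.7 0 0 0;0 0 0 0.3 0 0 0;0 -1 0 0 0 0 0;0 -1 0 0 0 0 0;0 -1 0 0 0 0 0;0 -0.7 0 0 0 0 0;0 0 0 0 0 0 0;0 0 0 0 0 0 0"

```text
clock: 7.4
tool_pos: [0.5829, -0.143, -0.0204]
orientation: [-180.0, 0.0, -92.9]
force: [0.5, 0.7, -0.2]
opening: 0.0005
```

```bash
python3 -c "
from h import *
st(); im=lead('scene8.png'); zoom(im,'z8.png',160,260,170,245,8)"
```

```text
t 7.4 fx -0.1123 fy -0.5896 z -0.0204 [-179.98    0.    -92.94] F fx,fy,z [0.72, -0.44, -0.19] op 0.0005
lead 0.0221
```

View pics/z8.png

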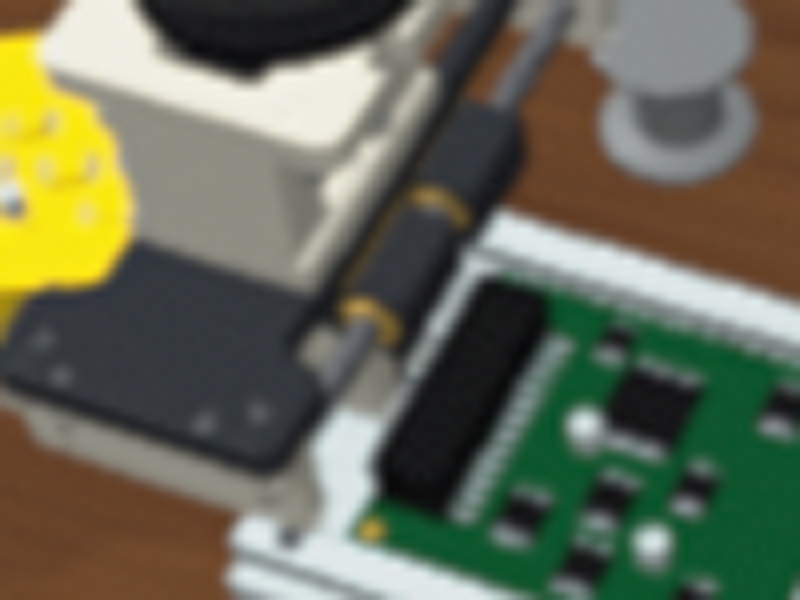

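The fingertip at (365,390) is now behind the connector's back face, in the channel and clear of the rails. No force reads, so it is not touching the plate. Now a slow push, with home expected at a reported fx of about -0.068.

Request:
step_arm --plan "0 -0.4 0 0 0 0 0;0 -0.4 0 0 0 0 0;0 -0.4 0 0 0 0 0;0 -0.4 0 0 0 0 0;0 0 0 0 0 0 0"

```text
clock: 7.87
tool_pos: [0.5835, -0.1273, -0.0206]
orientation: [-180.0, 0.0, -93.0]
force: [-0.8, 0.6, -0.0]
opening: 0.0005
```

```bash
python3 -c "
from h import *
st(); im=lead('scene9.png'); zoom(im,'z9.png',160,260,170,245,8)"
```

```text
t 7.87 fx -0.0966 fy -0.5894 z -0.0206 [-180.      0.    -93.01] F fx,fy,z [0.59, 0.84, -0.01] op 0.0005
lead 0.0315
```

View pics/z9.png

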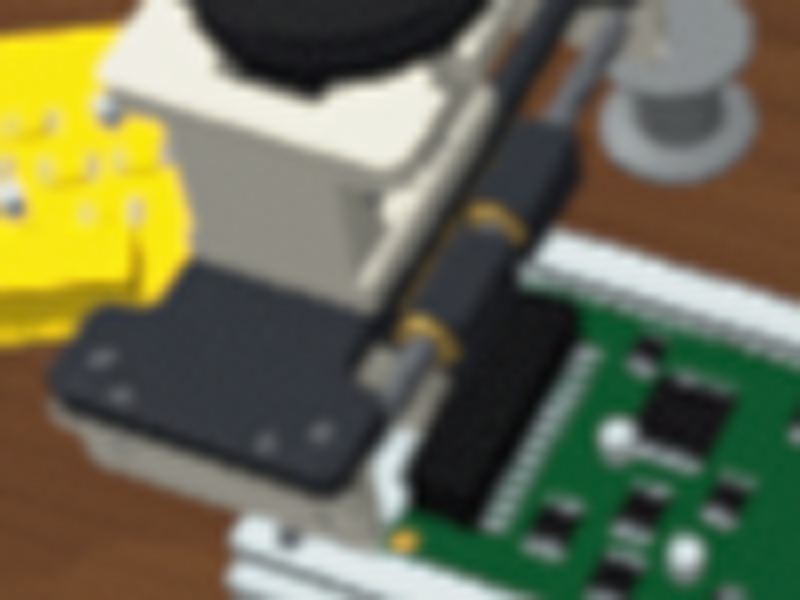

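It works: the board lead moved 9 mm. About 26 mm remain.

Request:
step_arm --plan "0 -0.4 0 0 0 0 0;0 -0.4 0 0 0 0 0;0 -0.4 0 0 0 0 0;0 -0.4 0 0 0 0 0;0 -0.3 0 0 0 0 0;0 -0.3 0 0 0 0 0;0 -0.2 0 0 0 0 0;0 0 0 0 0 0 0"

```text
clock: 8.58
tool_pos: [0.5848, -0.1034, -0.0206]
orientation: [-180.0, 0.0, -93.0]
force: [0.9, 0.6, -0.3]
opening: 0.0005
```

```bash
python3 -c "
from h import *
st(); im=lead('scene10.png'); zoom(im,'z10.png',200,350,190,290,5)"
```

```text
t 8.58 fx -0.0726 fy -0.5894 z -0.0206 [-1.7999e+02  1.0000e-02 -9.3010e+01] F fx,fy,z [0.61, -0.88, -0.32] op 0.0005
lead 0.0554
```

View pics/z10.png

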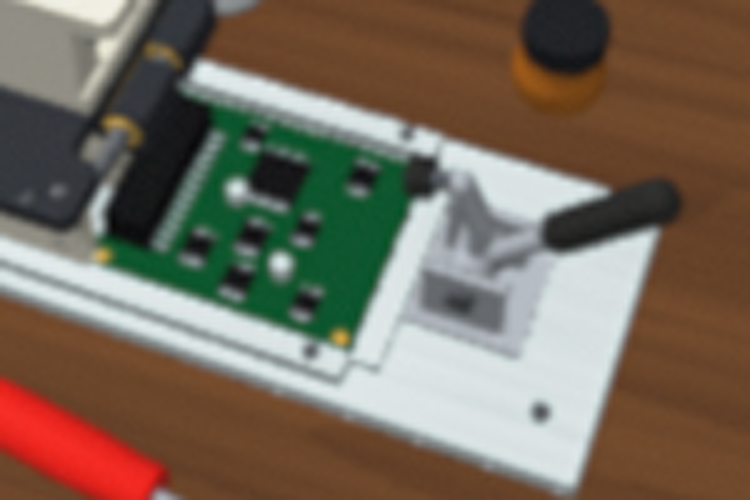

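Request:
step_arm --plan "0 -0.15 0 0 0 0 0;0 -0.15 0 0 0 0 0;0 -0.1 0 0 0 0 0;0 0 0 0 0 0 0"

```text
clock: 8.97
tool_pos: [0.5848, -0.1015, -0.0204]
orientation: [180.0, -0.1, -93.0]
force: [0.5, -10.1, 0.3]
opening: 0.0007
```

```bash
python3 -c "
from h import *
st(); im=lead('scene11.png')"
```

```text
t 8.97 fx -0.0708 fy -0.5893 z -0.0204 [ 1.7998e+02 -1.0000e-01 -9.3020e+01] F fx,fy,z [-10.1, -1.06, 0.3] op 0.0007
lead 0.056
```

Force is 10 N and the tool has stalled, so the board is against the stop. I'll look closely at the edge, then back off.

Request:
step_arm --plan "0 -0.1 0 0 0 0 0;0 0 0 0 0 0 0;0 0 0 0 0 0 0"

```text
clock: 9.27
tool_pos: [0.5848, -0.1015, -0.0203]
orientation: [180.0, -0.1, -93.0]
force: [0.2, -15.0, 0.6]
opening: 0.0003
```

```bash
python3 -c "
from h import *
st(); im=lead('scene12.png'); zoom(im,'z12.png',240,310,200,270,8)"
```

```text
t 9.27 fx -0.0707 fy -0.5893 z -0.0203 [ 1.7997e+02 -1.4000e-01 -9.3040e+01] F fx,fy,z [-15.0, -0.97, 0.61] op 0.0003
lead 0.056
```

View pics/z12.png

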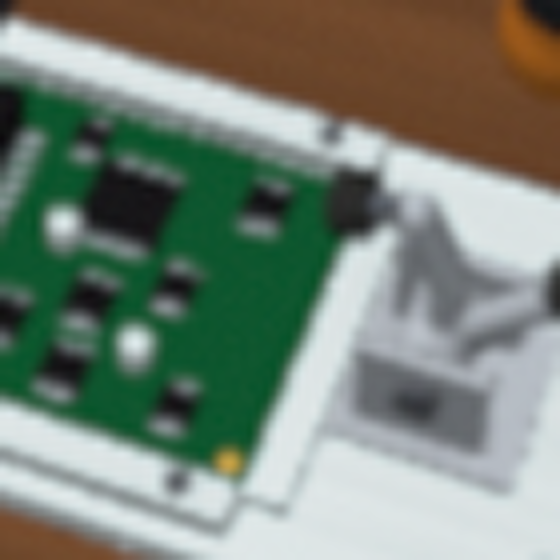

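The board edge sits flush on the stop bar. Now I'll back off, lift and carry the closed fingers over the clamp to its +x side.

Request:
step_arm --plan "0 0.5 0 0 0 0 0;0 1.5 0 0 0 0 0;0 1.5 0 0 0 0 0;0 0 0 -3 0 0 0;0 0 0 -3 0 0 0;0 0 0 -3 0 0 0;0 0 0 -3 0 0 0;0 0 0 -2.5 0 0 0;0 0 0 -1 0 0 0;0 0 0 0 0 0 0;0 0 0 0 0 0 0"

```text
clock: 10.23
tool_pos: [0.5832, -0.1336, 0.1344]
orientation: [-179.9, 0.0, -93.0]
force: [-0.5, 0.1, -1.3]
opening: 0.0002
```

```bash
python3 -c "
from h import *
st(.205,-.5905,.135); im=lead('scene13.png')"
```

```text
t 10.23 fx -0.1029 fy -0.5894 z 0.1344 [-1.7995e+02  4.0000e-02 -9.3040e+01] F fx,fy,z [0.04, 0.46, -1.32] op 0.0002
tool shift cm [-3.079e+01 -9.000e-02 -3.000e-02]
lead 0.056
```

Request:
step_arm --plan "0 -2 0 0 0 0 0;0 -3 0 0 0 0 0;0 -3.5 0 0 0 0 0;0 -3.5 0 0 0 0 0;0 -3.5 0 0 0 0 0;0 -3.5 0 0 0 0 0;0 -3.5 0 0 0 0 0;0 -3.5 0 0 0 0 0;0 -3 0 0 0 0 0;0 -1.8 0 0 0 0 0;0 0 0 0 0 0 0;0 0 0 0 0 0 0"

```text
clock: 11.28
tool_pos: [0.5985, 0.1741, 0.1326]
orientation: [179.9, -0.1, -92.9]
force: [-0.6, -0.8, 0.0]
opening: 0.0003
```

```bash
python3 -c "
from h import *
st(.205,-.5905,.05); im=lead('scene14.png'); zoom(im,'z14.png',230,390,140,260,5)"
```

```text
t 11.28 fx 0.2052 fy -0.5886 z 0.1326 [ 1.7986e+02 -9.0000e-02 -9.2940e+01] F fx,fy,z [-0.79, 0.56, 0.0] op 0.0003
tool shift cm [ 0.01 -0.21  8.26]
lead 0.056
```

View pics/z14.png

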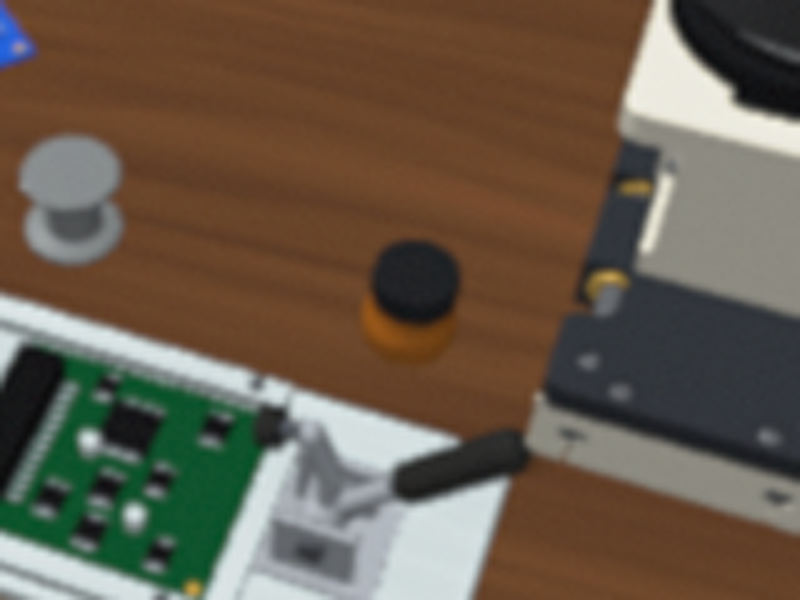

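The lever end at (515,450) is open and the gripper stands beyond it. I'll descend to a tip height of about 94 mm.

Request:
step_arm --plan "0 0 -0.2 2 0 0 0;0 0 0 2.5 0 0 0;0 0 0 2 0 0 0;0 0 0 1.2 0 0 0;0 0 0 0.5 0 0 0;0 0 0 0 0 0 0;0 0 0 0 0 0 0"

```text
clock: 11.92
tool_pos: [0.6019, 0.1732, 0.053]
orientation: [-180.0, 0.0, -93.0]
force: [-0.9, 0.4, 0.3]
opening: 0.0006
```

```bash
python3 -c "
from h import *
st(.18,-.5905,.05); im=lead('scene15.png'); zoom(im,'z15.png',260,380,170,260,6)"
```

```text
t 11.92 fx 0.2045 fy -0.5921 z 0.0530 [-179.96    0.    -93.04] F fx,fy,z [0.36, 0.9, 0.26] op 0.0006
tool shift cm [2.45 0.15 0.3 ]
lead 0.056
```

View pics/z15.png

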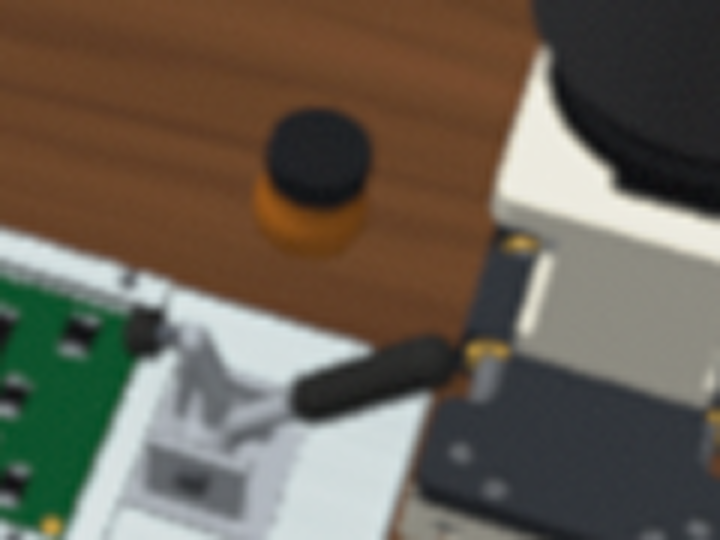

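Request:
step_arm --plan "0 0.5 0 0.3 0 0 0;0 0.7 0 0 0 0 0;0 0.7 0 0 0 0 0;0 0.6 0 0 0 0 0;0 0.6 0 0 0 0 0;0 0.6 0 0 0 0 0;0 0 0 0 0 0 0"

```text
clock: 12.55
tool_pos: [0.6017, 0.1381, 0.0515]
orientation: [-179.7, 0.2, -93.0]
force: [1.7, 4.6, 0.4]
opening: 0.0005
```

```bash
python3 -c "
from h import *
st(); im=lead('scene16.png'); zoom(im,'z16.png',260,380,170,260,6)"
```

```text
t 12.55 fx 0.1694 fy -0.5936 z 0.0515 [-179.71    0.23  -93.01] F fx,fy,z [4.67, -1.43, 0.37] op 0.0005
lead 0.056
```

View pics/z16.png

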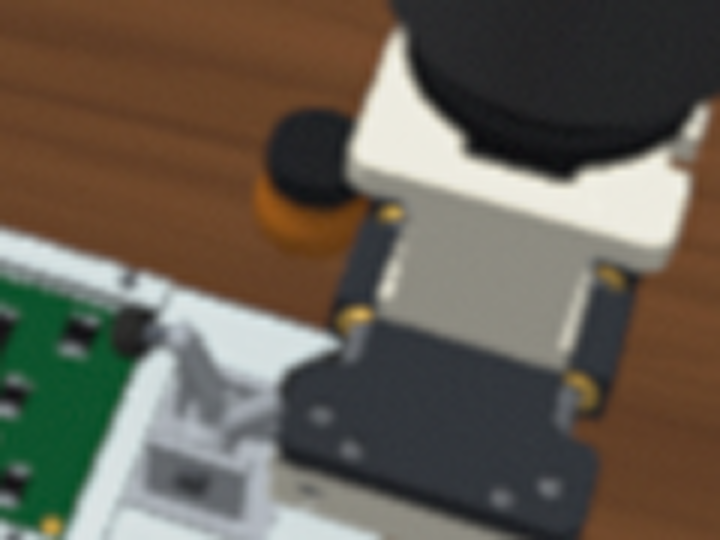

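Contact reads 4.7 N and the hold-down arm has begun to turn. I'll keep pushing.

Request:
step_arm --plan "0 0.6 0 0 0 0 0;0 0.6 0 0 0 0 0;0 0.6 0 0 0 0 0;0 0.6 0 0 0 0 0;0 0.6 0 0 0 0 0;0 0.6 0 0 0 0 0;0 0 0 0 0 0 0"

```text
clock: 13.18
tool_pos: [0.5968, 0.099, 0.0489]
orientation: [179.9, -0.0, -93.1]
force: [0.5, 1.0, 0.6]
opening: 0.0003
```

```bash
python3 -c "
from h import *
st(); im=lead('scene17.png'); zoom(im,'z17.png',240,360,170,260,6)"
```

```text
t 13.18 fx 0.1301 fy -0.5908 z 0.0489 [ 1.7993e+02 -5.0000e-02 -9.3090e+01] F fx,fy,z [1.03, -0.45, 0.55] op 0.0003
lead 0.0566
```

View pics/z17.png

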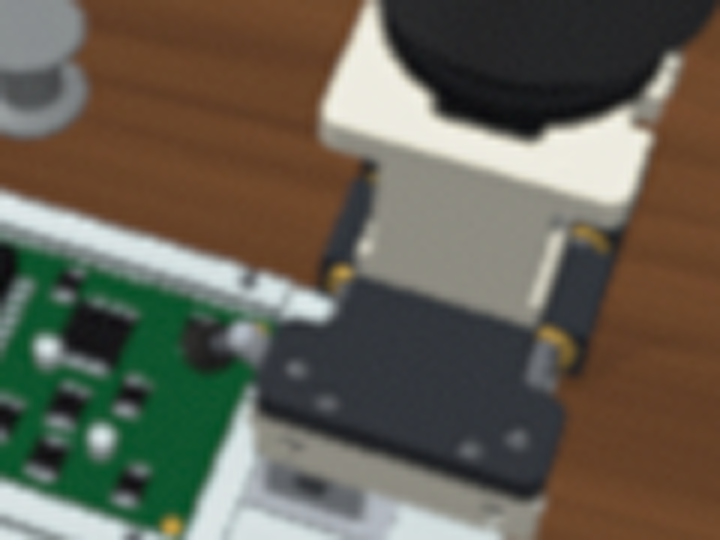

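The pad is swinging down over the board, and the centre is about 2 cm further on.

Request:
step_arm --plan "0 0.6 0 0 0 0 0;0 0.6 0 0 0 0 0;0 0.6 0 0 0 0 0;0 0.5 0 0 0 0 0;0 0.4 0 0 0 0 0;0 0 0 0 0 0 0;0 0 0 0 0 0 0"

```text
clock: 13.82
tool_pos: [0.5961, 0.0733, 0.0493]
orientation: [180.0, -0.0, -93.1]
force: [-0.4, -0.4, -0.4]
opening: 0.0002
```

```bash
python3 -c "
from h import *
st(); im=snap('scene','scene18.png'); zoom(im,'z18.png',230,350,170,260,6)"
```

```text
t 13.82 fx 0.1044 fy -0.5914 z 0.0493 [180.    -0.   -93.06] F fx,fy,z [-0.44, 0.43, -0.41] op 0.0002
```

View pics/z18.png

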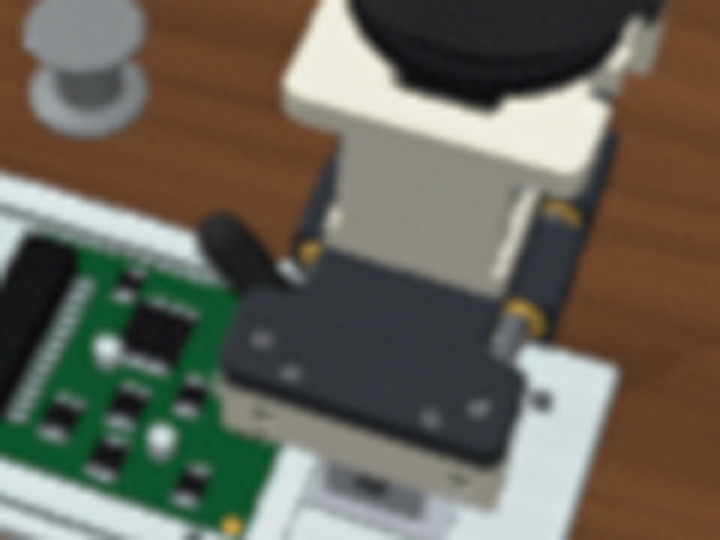

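The handle has snapped over to the board's side at (230,250) and the contact force is gone. I'll back away towards +x, then lift.

Request:
step_arm --plan "0 -1 0 0 0 0 0;0 -2 0 0 0 0 0;0 -3 0 0 0 0 0;0 -3 0 0 0 0 0;0 -3 0 -1 0 0 0;0 -3 0 -3 0 0 0;0 -2 0 -3 0 0 0;0 0 0 -3 0 0 0;0 0 0 -2 0 0 0;0 0 0 0 0 0 0;0 0 0 0 0 0 0"

```text
clock: 14.78
tool_pos: [0.6054, 0.2444, 0.1702]
orientation: [-179.9, 0.1, -93.0]
force: [1.5, -0.6, -1.2]
opening: 0.0001
```

```bash
python3 -c "
from h import *
st(); im=snap('scene','scene19.png'); zoom(im,'z19.png',180,350,170,290,4.7)
im=snap('top','top19.png')
c=calibration('scene')
h=cv2.cvtColor(cv2.imread('pics/scene19.png'),cv2.COLOR_BGR2HSV)
g=((h[...,0]>40)&(h[...,0]<85)&(h[...,1]>100)).astype(np.uint8);g[:195]=0;g[270:]=0;g[:,:190]=0;g[:,300:]=0
print('lead',np.median([onz(c,(np.nonzero(g[y])[0].max()+.5,y),.015)@ex for y in range(242,254)]))
for ang in (1.25,1.37):
  a=ang-.70; P=ex*(.094-.1*np.sin(a))+ey*-.5905+[0,0,.035+.1*np.cos(a)];print(ang,proj(c,P))
"
```

```text
t 14.78 fx 0.2758 fy -0.5918 z 0.1702 [-1.7988e+02  1.1000e-01 -9.2980e+01] F fx,fy,z [-0.49, -1.57, -1.16] op 0.0001
lead 0.05616782788236535
1.25 [271.32922581 209.06250117]
1.37 [266.47171671 209.75446957]
```

View pics/z19.png

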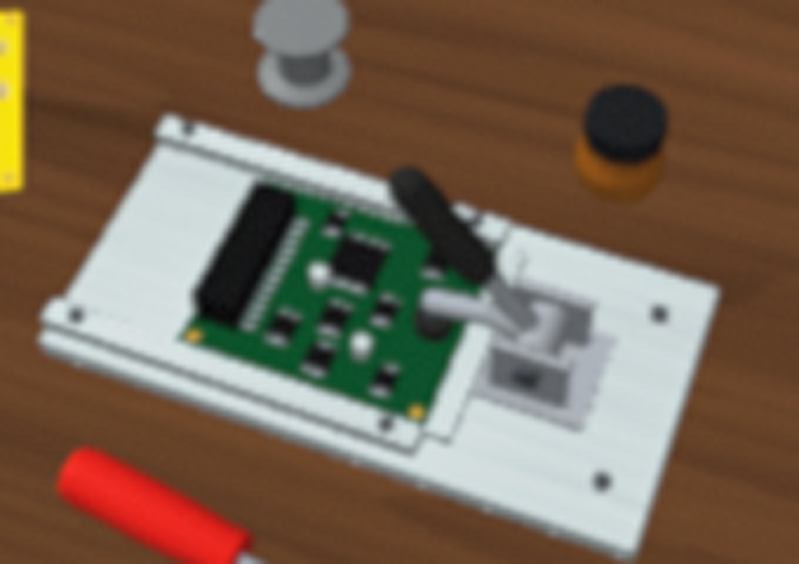

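View pics/top19.png

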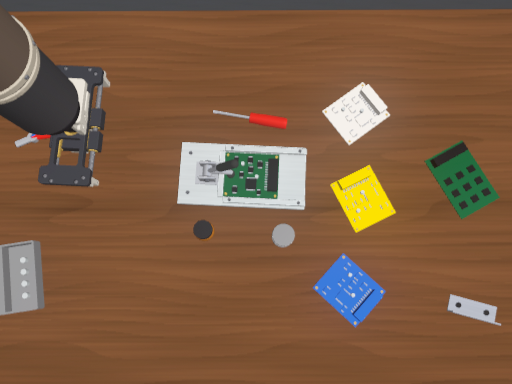

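The lever end is at pixel (266.8, 208.9), against a prediction of (266.5, 209.8) for 1.37 rad. The pad is on the board and the board edge is on the stop. The jar (203,230), spool (283,236) and screwdriver (250,118) are unmoved, and the arm is clear.

```bash
python3 -c "
from plant import workorder
print(workorder.close_job())"
```

```text
the job is handed in; nothing more can be done
None
```

The board is home against the stop and the clamp is snapped down on it. I handed the job in at about 15 s of the 48 s allowed. `close_job` reports no verdict.

**What I did:** I pushed the board about 34 mm with closed fingers on the connector's back, until the tool stalled at 10–15 N against the stop. I then pushed the lever's end from its far side over the centre, where it snapped down by itself. I backed off and raised the arm clear.

**Last checks:**
- **Lever:** its end shows at pixel (267, 209), which matches the prediction for 1.37 rad, and the pad is on the board.
- **Board:** its leading edge did not shift after the push (0.056 m along the fixture in the scene camera, before and after clamping).
- **Bystanders:** the jar, spool and screwdriver appear at the same pixels in the top view as at the start.
- **Pad force:** I could not measure this; I judged it only from the lever angle.

**Disagreements:**
- **Fingertips:** by camera, the real fingertips sit about 42–45 mm short of the reported tool point. My first push therefore passed over the connector without moving the board. I then allowed for this offset in every later move.
- **Stop position:** the stall came about 2 mm before my camera-based estimate of the stop. That is within the stated calibration accuracy.

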